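# Hold a near-field probe over the line of an open amplifier

### The job

Draw the probe with the large ring tip out of the comb rack through the open front of its slot (its guard must first clear the low front lip) and carry it over the other equipment to the open amplifier chassis. Finish while still holding it, upright and still, over the middle of the straight copper line between the two brass connectors, the ring in line with the copper and its lowest point about 6 mm above it; do not put it down or let go. Neither probe nor robot may touch the chassis or anything in it, and the other two probes, the attenuator box and the solder reel stay as they are.

Things in the scene. Friction and masses are not known exactly. Their poses are not given: they have to be found in the camera images.
- ring_probe: The probe to take (85 g): hangs upright in one of the rack's 3 slots, the only one with a large copper ring (25 mm across, wire 4.4 mm). Origin: centre of the guard's underside, resting on the comb. z up. Guard 30 x 30 x 4 mm, z 0 to 4; grey flat-sided handle 20 (x) x 24 (y) mm to z = 92, cap to 95, level with the others' tops. Below: shaft 9 mm in diameter, ring z = -45 to -70, in the y-z plane (edge-on along y).
- ring_low (a point): Lowest point of the large ring's outer surface, on the probe's axis, 70 mm below the guard's underside. Axes as the probe's.
- small_ring_probe: Leave alone: probe with the same handle and guard in another slot; its tip is a small copper ring 12 mm across, ending 61 mm below the guard. Origin and axes as for the probe to take.
- ball_probe: Leave alone: probe with the same handle and guard in another slot; its tip is a copper ball 13 mm across, ending 62.5 mm below the guard. Origin and axes as for the probe to take.
- rack: Fixed aluminium comb rack, 236 mm along y, 90 mm deep, comb top 95 mm above the table, comb 5 mm thick. Origin: on the table under the middle slot's seat. Slots at y = -68, 0, 68 mm, 13 mm wide, seats at x = 0, open to -x (front, robot's side); front edge x = -30 mm with a lip 3 mm above the comb top. The large ring meets the comb from below if raised over 39 mm in its slot.
- chassis: Fixed open die-cast box, 130 (x) x 180 (y) mm, walls 4 mm thick, 45 mm high; brass connectors stand out 12 mm from both short walls. Origin: on the table under its centre. White board inside, top at 11.6 mm. Parts beside the line: black finned heat sink x 16 to 52, y 0 to 44 mm, top at 48; two capacitors 13 mm across at x = -40, y = 18 and 36, top at 38; flat steel can x 22 to 50, y -60 to -24, top at 19.
- line_mid (a point): Middle of the straight copper line, on the copper's upper face, 11.9 mm above the table; x = -8 mm, y = 0 in the chassis frame. The line is 4.8 mm wide, 152 mm long and runs along this point's y axis (the chassis's y); z is up.
- attenuator: Leave alone: loose grey step-attenuator box, 120 (x) x 68 (y) mm, 59 mm high, two black knobs on top up to 73 mm, brass connectors at both ends; stands between rack and chassis. Origin: centre of its underside.
- solder_reel: Leave alone: loose reel of solder standing on its end, 54 mm in diameter, 38 mm high. Origin: centre of its underside.

How it is judged:
By the outcome, as a careful person would: the job done as asked, in the order asked, and still so for the second after the job is handed in, while the arm keeps its last pose, push and grip.
It also fails if it takes over 48 s, if anything falls off the work surface, if the arm or the gripper's body presses on something with over 40 N, if the wrist force passes 120 N, or if a joint passes its speed limit or range.

### The arm

A 7-joint arm with a two-finger parallel gripper is mounted at the origin on the work surface. World frame = base frame: x ahead of the robot, y to its left, z up, the work surface at z = 0. Lengths are in m, angles in rad, forces in N, time in s.
With the tool pointing down it reaches from about 0.35 to 0.9 m from the base axis. Payload 8.1 kg.
Tool frame: the origin (TCP) lies on the centre line of the jaws, within the pads' length; the fingertips stand 14 mm ahead of it and the grasp point (between the pads) lies 5 mm behind it; z points along the fingers, y is the line along which they close (so a half turn about z gives the same grasp; the last joint's range is limited). The gripper opens to 92 mm and grips with 3 to 60 N. Pads are 19 mm wide; open, the fingers measure 130 mm over their backs; the gripper's body (75 mm by 190 mm) begins 47 mm behind the grasp point.
Start: joints at [-1.258, 0.434, 0.025, 1.573, -0.012, 1.134, -0.075], TCP at [0.252, 0.572, 0.219] pointing down, gripper open.
Joint ranges: [-2.62, 2.62], [-0.44, 2.09], [-1.27, 1.32], [0.08, 2.57], [-1.32, 4.46], [0.12, 2], [-2.74, 2.74]. Speed limits (rad/s): [2.22, 2.22, 3.01, 3.01, 3.14, 3.14, 3.14].

### API

Orientations are given as a unit quaternion [x, y, z, w].
In Python, from plant import state, camera, close_job gives the robot as it stands.
- The arm moves only by the tool step_arm, never from a script. Its argument "rows" is a list of rows, each a list of 4 numbers: the shift along the tool's x, y, z in units of 50 cm (1.0 is 50 cm), then the turn about the tool's z in units of pi rad (1.0 is pi rad). A call has 1 to 10 rows; each row shifts and turns the commanded pose from where the row before left it, along the tool's axes as they then stand; what a row does not reach is not made up. A row lasts 1/10 s, in which the tool goes at most 50 mm and 8.59 degrees, less where a joint would pass 70% of its speed; a pose out of reach is approached as far as the arm can. A call with a number of a shift or a turn outside -1 to 1 is refused whole. A call with a gripper value outside its range is refused whole. "claw" is the finger opening in mm, from 0 to 91.8, set as the call begins (left out, the last holds). The fingers move at their own pace and stop on an object; the grip force is fixed at half the most. Time passes only in rows, so rows that do not move let the fingers close. It gives the time, the measured TCP pose, the force, the opening and the grip force at its end, in the units of the state.
- state(): the state, without advancing time (a new reading comes with each control period).
- camera(name): name is "scene" or "top" or "wrist"; returns a dict with "color" (480x640x3 uint8, red, green, blue), "fx", "fy", "cx", "cy" (pixels), "xyz" and "attitude" of the camera in the world; the wrist camera has in their place "T_tool_cam" (4x4, takes a point from camera to tool coordinates, whose origin is the TCP and whose axes are the flange's). Camera axes: x right, y up, looking along -z (the intrinsics and any distortion apply to the point x, -y, -z); pixel columns grow to the right and rows downward; lengths in m; the calibration is good to about 2 mm. A picture is of the moment at which its call begins: read the wrist's pose just before it. There is no depth.
- close_job(): hands the job in; it is judged then, once.
The state is a dict: "clock": time; "qpos": joint angles; "qd": joint speeds; "tau": joint torques, N m; "ee_pos": TCP position; "tcp_rot": TCP orientation; "force": force on the tool from outside, world axes, zero at the start; "torque": the same for the moment, N m; "gripper_width": opening from 0.0 (shut) to 1.0 (fully open); "gripper_force": force on a finger pad.
Only numpy, scipy, OpenCV 4.12 (cv2) and the standard library are available. Lean on these libraries where they do the work, as an engineer would, in place of code of your own. Each camera call takes 0.05 s, during which the arm holds its last target. There are 200 camera calls.

## Working session

There is one attempt and no reset: what is moved stays moved. The work goes in short steps, Python scripts to look and compute and a tool call to move; the robot and the scene stay as the last step left them, time stands still between calls to the robot, and variables do not carry over. Pictures are saved under pics/ and viewed, at most 10 in all, crops included, and the job is handed in when it is done.

Besides the shell and the picture viewer there is one more tool, called as name([rows], argument=value, ...), one row to a line, values as JSON. step_arm: Moves the arm, as the interface text tells. Shifts and turns lie within -1 to 1; 1 stands for 50 cm of shift or pi rad of turn. Its arguments: {"type":"object","properties":{"rows":{"type":"array"},"claw":{"type":"number"}},"required":["rows"]}

```bash
mkdir -p pics
python3 - <<'E'
from plant import state,camera
import cv2
s=state();print({k:s[k] for k in('clock','ee_pos','tcp_rot','gripper_width','force')})
for n in('top','scene'):
    c=camera(n);cv2.imwrite(f'pics/{n}0.png',c['color'][:,:,::-1]);print({k:v for k,v in c.items() if k!='color'})
E
```

```text
{'clock': 0.0, 'ee_pos': array([0.25226389, 0.57126504, 0.21845874]), 'tcp_rot': array([ 2.06394320e-01,  9.78468597e-01, -7.62272265e-04, -8.97287940e-05]), 'gripper_width': 1.0001671152481786, 'force': array([0.59335429, 0.27881012, 0.90797137])}
{'fx': 494.7764551810666, 'fy': 494.7764551810666, 'cx': 313.2989960654827, 'cy': 239.0790481756489, 'xyz': array([ 0.4365599 , -0.04049803,  0.90851614]), 'attitude': array([-0.06334912,  0.07371689,  0.70688228, -0.70062126])}
{'fx': 510.11141584798816, 'fy': 510.11141584798816, 'cx': 323.0174930542248, 'cy': 234.02319595963849, 'xyz': array([ 0.85134555, -0.51930274,  0.75669354]), 'attitude': array([0.31492545, 0.07664239, 0.20803877, 0.92285848])}
```

View pics/top0.png

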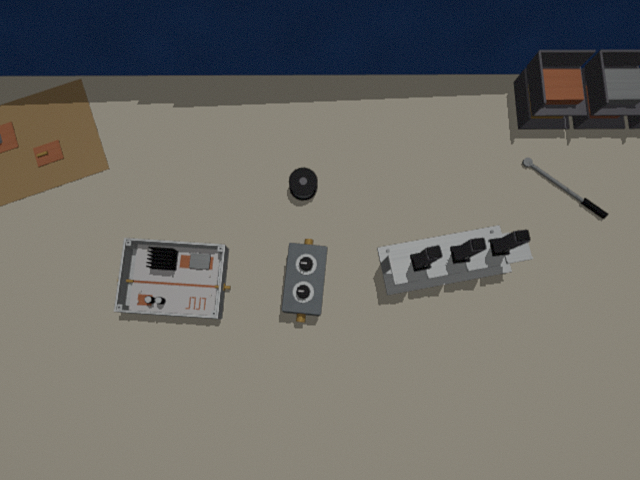

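View pics/scene0.png

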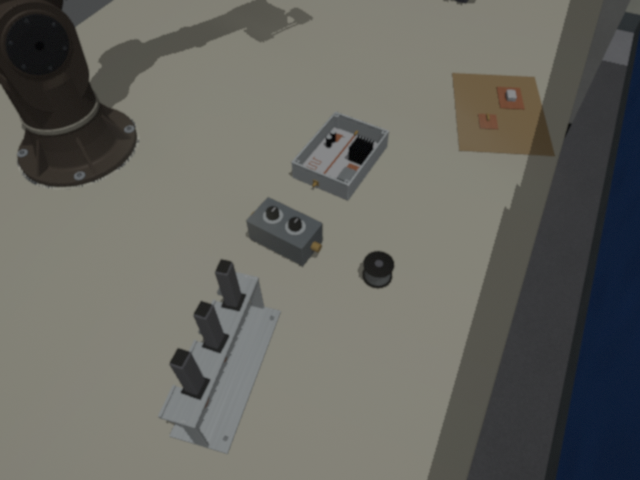

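Run:
```python
from plant import state,camera
import cv2,numpy as np
c=camera('wrist');print(c['T_tool_cam'],c['fx'],c['cx'],c['cy'],state()['ee_pos'])
t=cv2.imread('pics/top0.png')[215:305,370:540];s=cv2.imread('pics/scene0.png')[250:460,150:300]
w=c['color'][:,:,::-1]
a=cv2.resize(t,(480,254),interpolation=cv2.INTER_CUBIC);b=cv2.resize(s,(320,448),interpolation=cv2.INTER_CUBIC)
o=np.zeros((600,800,3),np.uint8);o[:254,:480]=a;o[:448,480:]=b;o[260:600,:453]=cv2.resize(w,(453,340))
cv2.imwrite('pics/m1.png',o)
```

```text
[[ 6.91579002e-04  9.53975471e-01  2.99883848e-01  8.11383061e-02]
 [ 9.99999577e-01 -4.77664156e-04 -7.86633963e-04  1.59634348e-04]
 [-6.07185740e-04  2.99884265e-01 -9.53975397e-01 -1.65955513e-01]
 [ 0.00000000e+00  0.00000000e+00  0.00000000e+00  1.00000000e+00]] 342.193548241046 321.8801583625404 239.52556393925065 [0.25232868 0.57138244 0.21862351]
```

View pics/m1.png

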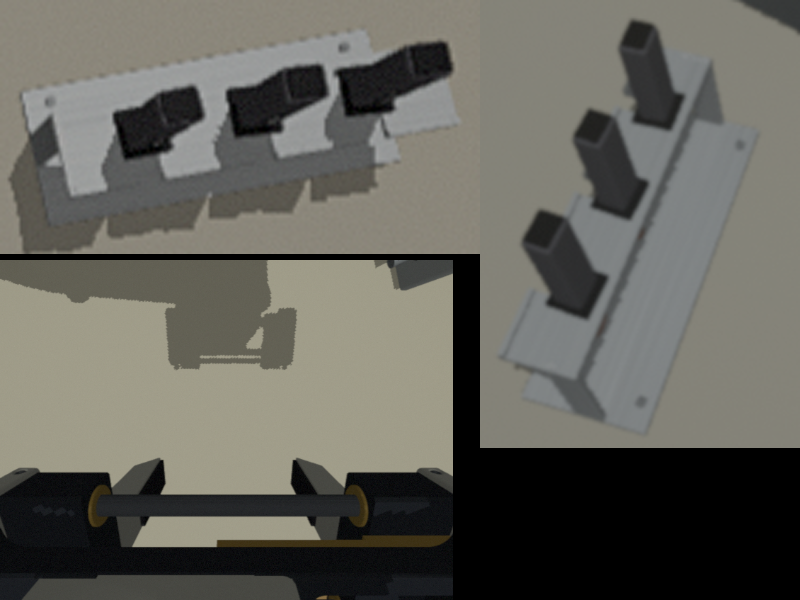

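```bash
cat > h.py <<'E'
import numpy as np
from scipy.spatial.transform import Rotation as R
def ray(c,uv,z,pos=None,Rm=None):
    "pixel -> world point at height z"
    Rm=R.from_quat(c['attitude']).as_matrix() if Rm is None else Rm
    pos=np.array(c['xyz']) if pos is None else pos
    d=Rm@np.array([(uv[0]-c['cx'])/c['fx'],-(uv[1]-c['cy'])/c['fy'],-1])
    return pos+d*(z-pos[2])/d[2]
def wpose(s,c):
    Rt=R.from_quat(s['tcp_rot']).as_matrix();T=np.array(c['T_tool_cam'])
    return s['ee_pos']+Rt@T[:3,3],Rt@T[:3,:3]
def proj(c,p,pos=None,Rm=None):
    Rm=R.from_quat(c['attitude']).as_matrix() if Rm is None else Rm
    pos=np.array(c['xyz']) if pos is None else pos
    q=Rm.T@(np.array(p)-pos)
    return np.array([c['cx']+c['fx']*q[0]/-q[2],c['cy']-c['fy']*q[1]/-q[2]])
E
python3 - <<'E'
from h import *
from plant import camera
c=camera('top');np.set_printoptions(precision=4,suppress=True)
S=2.824
for p in [(183,105),(306,83),(432,58)]: print('top',ray(c,(370+p[0]/S,215+p[1]/S),.190))
for p in [(130,282),(218,287)]: print('line',ray(c,p,.0119))
for p in [(126,240),(225,244),(221,318),(118,312)]: print('chassis',ray(c,p,.045))
print('att',ray(c,(305,264),.073),ray(c,(303,292),.073),'reel',ray(c,(303,180),.038))
s=camera('scene')
for p in [(637,35),(595,125),(547,228)]: print('s top',ray(s,(150+(p[0]-480)/2.133,250+p[1]/2.133),.190))
E
```

```text
top [ 0.5567 -0.2312  0.19  ]
top [ 0.5679 -0.2967  0.19  ]
top [ 0.5808 -0.3645  0.19  ]
line [0.5363 0.2774 0.0119]
line [0.5258 0.1186 0.0119]
chassis [0.6071 0.2772 0.045 ]
chassis [0.5986 0.1024 0.045 ]
chassis [0.4691 0.1061 0.045 ]
chassis [0.481  0.2831 0.045 ]
att [ 0.5576 -0.0391  0.073 ] [ 0.51   -0.0354  0.073 ] reel [ 0.7184 -0.0364  0.038 ]
s top [ 0.5587 -0.2316  0.19  ]
s top [ 0.571  -0.2971  0.19  ]
s top [ 0.5834 -0.3634  0.19  ]
```

step_arm([
  [0, 0, 0, 0.0443],
  [0, 0, 0, 0.0443],
  [0, 0, 0, 0.0443],
  [0, 0, 0, 0.0443],
  [0, 0, 0, 0.0443],
  [0, 0, 0, 0.0443],
  [0, 0, 0, 0.0443],
  [-0.04, 0.007, 0, 0],
  [-0.08, 0.0145, 0, 0],
  [-0.08, 0.0145, 0, 0],
])

```text
clock: 1.25
ee_pos: [0.2881, 0.4758, 0.2188]
tcp_rot: [0.64, 0.769, -0.0, 0.0]
force: [1.0, -0.5, 0.5]
gripper_width: 0.998
gripper_force: 0.0
```

step_arm([
  [-0.08, 0.0145, 0, 0],
  [-0.08, 0.0145, 0, 0],
  [-0.08, 0.0145, 0, 0],
  [-0.08, 0.0145, 0, 0],
  [-0.08, 0.0145, 0, 0],
  [-0.08, 0.0145, 0, 0],
  [-0.08, 0.0145, 0, 0],
  [-0.08, 0.0145, 0, 0],
  [-0.08, 0.0145, 0, 0],
  [-0.071, 0.0145, 0, 0],
])

```text
clock: 2.25
ee_pos: [0.4309, 0.0986, 0.2195]
tcp_rot: [0.641, 0.768, 0.0, 0.0]
force: [0.4, -0.1, -0.2]
gripper_width: 0.999
gripper_force: 0.0
```

step_arm([
  [-0.0755, -0.0318, 0, 0],
  [-0.0755, -0.0318, 0, 0],
  [-0.0755, -0.0318, 0, 0],
  [-0.0755, -0.0318, 0, 0],
  [-0.0755, -0.0318, 0.02, 0],
  [-0.0755, -0.0318, 0.02, 0],
  [-0.0755, -0.0318, 0.02, 0],
  [-0.0755, -0.0318, 0.02, 0],
  [-0.0755, -0.0318, 0.03, 0],
  [-0.0755, -0.0318, 0.03, 0],
])

```text
clock: 3.25
ee_pos: [0.3418, -0.3008, 0.1488]
tcp_rot: [0.64, 0.768, 0.0, 0.0]
force: [1.3, 0.1, 1.0]
gripper_width: 1.001
gripper_force: 0.0
```

step_arm([
  [-0.0755, -0.0318, 0, 0],
  [0, 0, 0, 0],
  [0, 0, 0, 0],
])

```text
clock: 3.55
ee_pos: [0.3324, -0.3401, 0.1491]
tcp_rot: [0.642, 0.767, -0.0, -0.0]
force: [0.1, -0.0, -0.2]
gripper_width: 0.998
gripper_force: 0.0
```

Run:
```python
from plant import state,camera
import cv2
s=state();print(s['clock'],s['ee_pos'],s['tcp_rot'],s['qpos'],s['force'])
c=camera('wrist');cv2.imwrite('pics/w1.png',c['color'][:,:,::-1])
```

```text
3.55 [ 0.33242761 -0.34014187  0.1491025 ] [ 6.41516570e-01  7.67109124e-01 -2.09687559e-04 -1.94806872e-04] [ 0.0538551   0.33486798  0.81191139  2.0615587  -0.31650906  0.87055433
  1.22313576] [ 0.1460269  -0.01668891 -0.19982799]
```

View pics/w1.png

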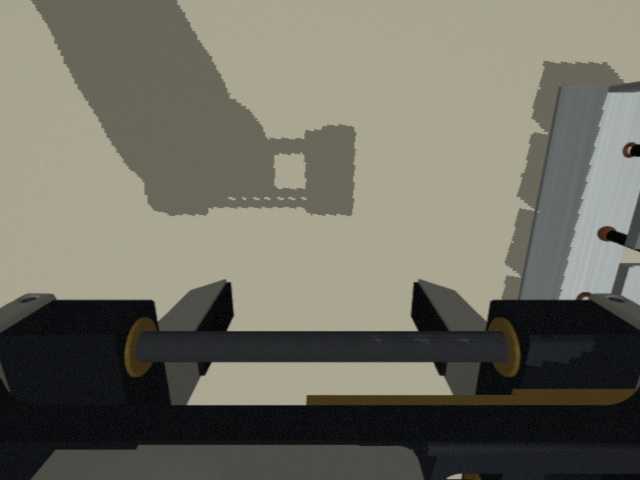

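step_arm([
  [-0.06, 0, 0, 0],
  [-0.06, 0, 0, 0],
  [0, 0, 0, 0],
  [0, 0, 0, 0],
])

```text
clock: 4.0
ee_pos: [0.3445, -0.397, 0.1491]
tcp_rot: [0.64, 0.768, 0.0, -0.0]
force: [0.7, -0.2, -0.0]
gripper_width: 0.998
gripper_force: 0.0
```

Run:
```python
from plant import state,camera
import cv2
s=state();print(s['clock'],s['ee_pos'])
c=camera('wrist');cv2.imwrite('pics/w2.png',cv2.resize(c['color'][20:320,500:,::-1],None,fx=2,fy=2,interpolation=cv2.INTER_CUBIC))
```

```text
4.0 [ 0.34452858 -0.39704996  0.14906921]
```

View pics/w2.png

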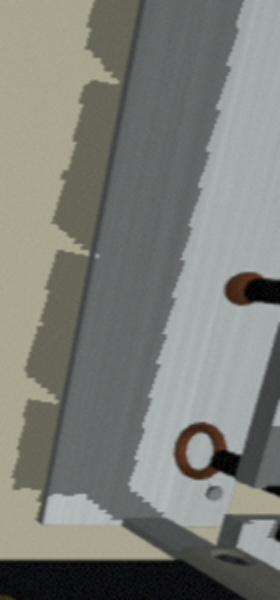

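step_arm([
  [0, 0, -0.09, 0],
  [0, 0, -0.092, 0],
  [-0.003, 0.0685, 0, 0],
  [-0.003, 0.0685, 0, 0],
  [-0.003, 0.0685, 0, 0],
  [-0.003, 0.0685, 0, 0],
  [-0.003, 0.0685, 0, 0],
  [-0.003, 0.0685, 0, 0],
  [-0.003, 0.0685, 0, 0],
  [0, 0, 0, 0],
])

```text
clock: 5.05
ee_pos: [0.5868, -0.3601, 0.2388]
tcp_rot: [0.637, 0.771, 0.001, -0.001]
force: [0.5, -0.2, -0.6]
gripper_width: 1.002
gripper_force: 0.0
```

step_arm([
  [0, 0, 0, 0],
  [0, 0, 0, 0],
])

```text
clock: 5.25
ee_pos: [0.5806, -0.3651, 0.2404]
tcp_rot: [0.641, 0.768, -0.0, -0.0]
force: [-0.3, -0.5, -0.6]
gripper_width: 0.996
gripper_force: 0.0
```

Run:
```python
from plant import state,camera
from h import *
import cv2
s=state();print(s['clock'],s['ee_pos'],s['tcp_rot'])
c=camera('wrist');w=np.ascontiguousarray(c['color'][:,:,::-1]);p,Rm=wpose(s,c)
for x,y in [(.5577,-.2314),(.5695,-.2969),(.5821,-.364)]:
  for z in (.19,.099):
    u=proj(c,(x,y,z),p,Rm);print(u);cv2.circle(w,tuple(int(v) for v in u),2,(0,255,0),-1)
cv2.imwrite('pics/w3.png',w)
```

```text
5.25 [ 0.58060298 -0.36508465  0.24039997] [ 6.40567046e-01  7.67902184e-01 -1.75640689e-05 -3.09533304e-04]
[323.83196398  29.99649945]
[323.19194481  62.08230492]
[323.34658135 153.24009252]
[322.89134111 147.14135402]
[323.68318386 257.57414251]
[323.16510657 223.32107096]
```

View pics/w3.png

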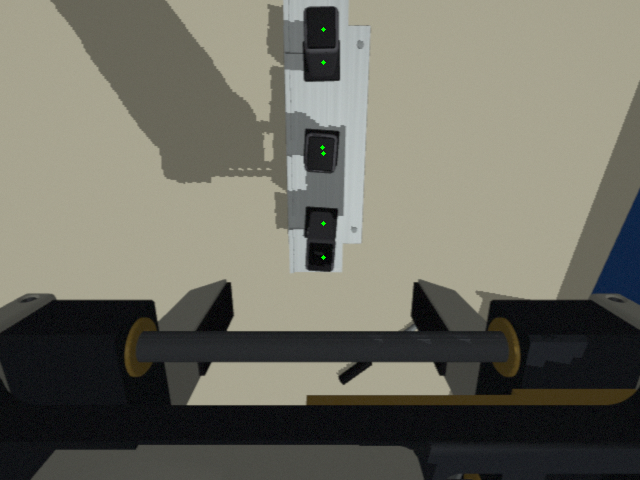

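step_arm([
  [0.001, 0, 0.04, 0],
  [0.001, 0, 0.05, 0],
  [0, 0, 0.05, 0],
  [0, 0, 0.03, 0],
  [0, 0, 0, 0],
  [0, 0, 0, 0],
])

```text
clock: 5.9
ee_pos: [0.5813, -0.3651, 0.1561]
tcp_rot: [0.641, 0.768, -0.0, 0.0]
force: [-0.1, -0.7, -0.1]
gripper_width: 1.003
gripper_force: 0.0
```

step_arm([
  [0, 0, 0, 0],
  [0, 0, 0, 0],
  [0, 0, 0, 0],
  [0, 0, 0, 0],
  [0, 0, 0, 0],
  [0, 0, 0, 0],
  [0, 0, 0, 0],
  [0, 0, 0, 0],
], claw=0)

```text
clock: 6.7
ee_pos: [0.5815, -0.3646, 0.1552]
tcp_rot: [0.64, 0.768, 0.0, -0.0]
force: [0.3, 0.2, 0.5]
gripper_width: 0.354
gripper_force: 0.0
```

step_arm([
  [0, 0, 0, 0],
  [0, 0, 0, 0],
  [0, 0, 0, 0],
  [0, 0, 0, 0],
  [0, 0, 0, 0],
  [0, 0, 0, 0],
])

```text
clock: 7.3
ee_pos: [0.5815, -0.3645, 0.1551]
tcp_rot: [0.64, 0.768, 0.0, -0.0]
force: [-0.1, 0.9, -0.7]
gripper_width: 0.214
gripper_force: 30.0
```

step_arm([
  [0, 0, -0.008, 0],
  [0, 0, -0.012, 0],
  [0, 0, -0.008, 0],
  [0, 0, 0, 0],
  [0, 0, 0, 0],
])

```text
clock: 7.8
ee_pos: [0.5816, -0.3647, 0.1695]
tcp_rot: [0.64, 0.768, 0.0, 0.0]
force: [0.8, 0.6, -0.8]
gripper_width: 0.219
gripper_force: 30.0
```

step_arm([
  [0, -0.01, 0, 0],
  [0, -0.02, 0, 0],
  [0, -0.025, 0, 0],
  [0, -0.025, 0, 0],
  [0, -0.025, 0, 0],
  [0, -0.025, 0, 0],
  [0, -0.025, 0, 0],
  [0, -0.025, 0, 0],
  [0, -0.02, 0, 0],
  [0, -0.01, 0, 0],
])

```text
clock: 8.8
ee_pos: [0.4769, -0.3839, 0.1694]
tcp_rot: [0.641, 0.768, 0.0, -0.0]
force: [0.5, 0.7, -1.3]
gripper_width: 0.219
gripper_force: 30.0
```

step_arm([
  [0, 0, 0, 0],
  [0, 0, 0, 0],
])

```text
clock: 9.0
ee_pos: [0.4787, -0.3833, 0.1692]
tcp_rot: [0.64, 0.768, 0.0, 0.0]
force: [-0.2, 0.4, 0.1]
gripper_width: 0.217
gripper_force: 30.0
```

step_arm([
  [0, 0, -0.06, 0],
  [0, 0, -0.08, 0],
  [0, 0, -0.08, 0],
  [0, 0, -0.08, 0],
  [0, 0, -0.08, 0],
  [0, 0, 0, 0],
])

```text
clock: 9.6
ee_pos: [0.48, -0.3853, 0.3647]
tcp_rot: [0.64, 0.768, 0.0, 0.004]
force: [0.4, 0.1, -1.1]
gripper_width: 0.216
gripper_force: 30.0
```

Run:
```python
from plant import state,camera
import cv2,numpy as np
c=camera('top')['color'][:,:,::-1];s=camera('scene')['color'][:,:,::-1]
o=np.zeros((600,800,3),np.uint8)
o[:490,:]=cv2.resize(c[230:328,105:265],(800,490),interpolation=cv2.INTER_CUBIC)
cv2.imwrite('pics/ch.png',o)
cv2.imwrite('pics/t2.png',c);cv2.imwrite('pics/s2.png',s)
```

```text
(no output)
```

View pics/ch.png

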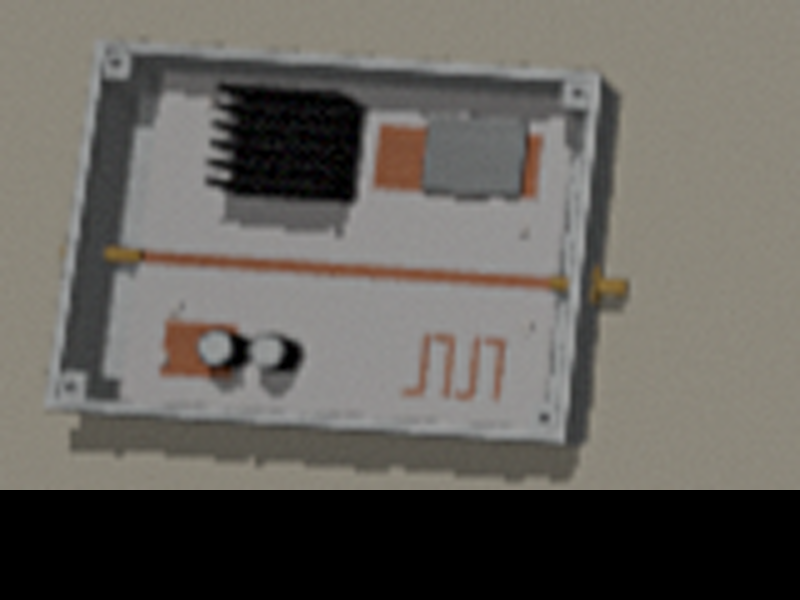

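Run:
```python
from plant import camera
from h import *
import cv2
from scipy.optimize import least_squares
np.set_printoptions(precision=4,suppress=True)
ct=camera('top');cs=camera('scene')
K=[ray(ct,(105+u/5-.4,230+v/5-.4),.045)[:2] for u,v in [(100,42),(602,73),(565,443),(45,408)]]
M=np.array([[65,90],[65,-90],[-65,-90],[-65,90]])/1e3
def res(p):
    c,s=np.cos(p[2]),np.sin(p[2]);return ((M@np.array([[c,s],[-s,c]])+p[:2])-K).ravel()
r=least_squares(res,[.54,.19,-.06]);p=r.x;print('fit',p[:2],np.degrees(p[2]),'res mm',r.fun*1e3)
c,s=np.cos(p[2]),np.sin(p[2]);mid=p[:2]+np.array([c,s])*-.008;print('mid',mid)
A=np.array([[c,s],[-s,c]])
for n,cam in(('top',ct),('scene',cs)):
    h=cv2.cvtColor(cam['color'],cv2.COLOR_RGB2HSV)
    v,u=np.nonzero((h[...,0]<18)&(h[...,1]>90)&(h[...,2]>60))
    P=np.array([ray(cam,q,.0119)[:2] for q in zip(u,v)]);L=(P-p[:2])@A.T
    k=(abs(L[:,0]+.008)<.008)&(abs(L[:,1])<.06);L=L[k];P=P[k]
    f=np.polyfit(L[:,1],L[:,0],1);print(n,k.sum(),'x at y=0',f[1],'extra yaw deg',-np.degrees(f[0]))
```

```text
fit [0.5401 0.1962] -4.305168823295116 res mm [ 0.8902  1.1608 -0.0953 -0.7654 -0.3348 -0.5811 -0.4601  0.1857]
mid [0.5321 0.1968]
top 113 x at y=0 -0.007431775934299072 extra yaw deg 0.023566266140671675Traceback (most recent call last):
  File "<stdin>", line 19, in <module>
    raise TypeError("expected non-empty vector for x")
TypeError: expected non-empty vector for x
```

step_arm([
  [0, 0, 0, 0.041],
  [0, 0, 0, 0.041],
  [0.03, 0.001, 0, 0],
  [0.06, 0.001, 0, 0],
  [0.08, 0.001, 0, 0],
  [0.08, 0.001, 0, 0],
  [0.08, 0.001, 0, 0],
  [0.08, 0.001, 0, 0],
  [0.08, 0.001, 0, 0],
  [0.08, 0.001, 0, 0],
])

```text
clock: 10.8
ee_pos: [0.5034, -0.0975, 0.358]
tcp_rot: [0.734, 0.68, -0.001, -0.001]
force: [0.3, -0.1, -1.5]
gripper_width: 0.216
gripper_force: 30.0
```

step_arm([
  [0.08, 0.001, 0, 0],
  [0.08, 0.001, 0, 0],
  [0.08, 0.001, 0, 0],
  [0.08, 0.001, 0, 0],
  [0.08, 0.001, 0, 0],
  [0.08, 0.001, 0, 0],
  [0.07, 0.001, 0, 0],
  [0.04, 0.001, 0, 0],
  [0, 0, 0, 0],
  [0, 0, 0, 0],
])

```text
clock: 11.8
ee_pos: [0.5306, 0.1932, 0.3585]
tcp_rot: [0.734, 0.679, -0.001, 0.0]
force: [-0.1, -0.4, -1.1]
gripper_width: 0.215
gripper_force: 30.0
```

Run:
```python
from plant import state,camera
from h import *
import cv2
s=state();print(s['clock'],s['ee_pos'],s['tcp_rot'],s['qpos'],s['force'])
c=camera('wrist');w=np.ascontiguousarray(c['color'][:,:,::-1]);p,Rm=wpose(s,c)
a=np.radians(-4.3);A=np.array([[np.cos(a),-np.sin(a)],[np.sin(a),np.cos(a)]])
for y in(-.07,0,.07): 
    q=[.5327,.1967]+A@[0,y];u=proj(c,(*q,.0119),p,Rm);print(u);cv2.circle(w,tuple(int(v) for v in u),2,(0,255,0),-1)
cv2.imwrite('pics/w4.png',w)
```

```text
11.8 [0.53059314 0.19315366 0.35847669] [ 7.33958137e-01  6.79193972e-01 -9.60015987e-04  2.83003212e-04] [-1.00227806  0.28920784  0.75996402  1.53435046 -0.19931074  1.3996663
 -0.30626169] [-0.12766572 -0.37748134 -1.0836493 ]
[322.93407899 231.22094342]
[322.89663655 186.27311576]
[322.85598336 137.47093182]
```

View pics/w4.png

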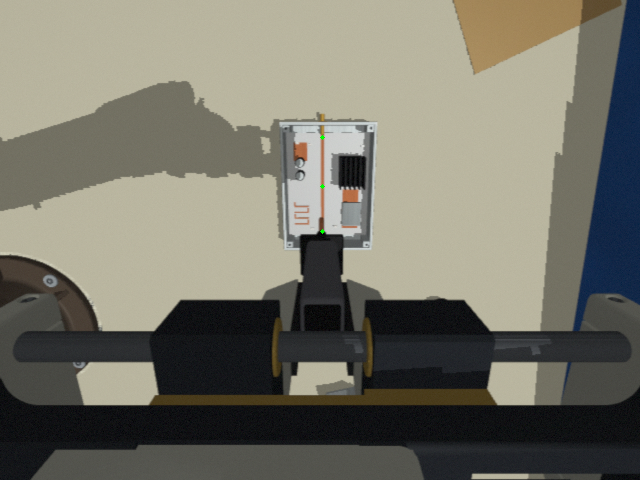

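Run:
```python
from plant import state,camera
from h import *
import cv2
from scipy.optimize import least_squares
np.set_printoptions(precision=4,suppress=True)
s=state();c=camera('wrist');p,Rm=wpose(s,c);print(s['ee_pos'])
M=np.array([[65,90],[65,-90],[-65,-90],[-65,90]])/1e3
px=np.array([(376,122.5),(371,249),(285,249),(281.5,122.5)])
def P(q,m,z):
    C,S=np.cos(q[2]),np.sin(q[2]);return proj(c,(q[0]+C*m[0]-S*m[1],q[1]+S*m[0]+C*m[1],z),p,Rm)
r=least_squares(lambda q:np.ravel([P(q,m,.045)-x for m,x in zip(M,px)]),[.54,.196,-.075])
q=r.x;print('fit',q[:2],np.degrees(q[2]),r.fun,'mid',q[:2]-.008*np.array([np.cos(q[2]),np.sin(q[2])]))
h=cv2.cvtColor(c['color'],cv2.COLOR_RGB2HSV)
v,u=np.nonzero((h[...,0]<18)&(h[...,1]>90)&(h[...,2]>60));k=(abs(u-322)<8)&(v>140)&(v<212);u,v=u[k],v[k]
g=np.polyfit(v,u,1);print('line px',k.sum(),[ray(c,(np.polyval(g,y),y),.0119,p,Rm)[:2] for y in(145,186,210)])
T=R.from_quat(s['tcp_rot']).as_matrix()
print('ringlow expected px',proj(c,s['ee_pos']+T@[0,0,.1301],p,Rm))
cv2.imwrite('pics/w5.png',cv2.resize(c['color'][120:320,260:390,::-1],None,fx=3,fy=3,interpolation=cv2.INTER_CUBIC))
```

```text
[0.5308 0.1924 0.3589]
fit [0.5406 0.1959] -4.491248411860547 [ 1.7668 -0.7016  0.798   1.0168 -0.7996  1.0083 -1.765  -0.7197] mid [0.5327 0.1965]
line px 146 [array([0.5357, 0.2556]), array([0.5311, 0.1966]), array([0.5282, 0.16  ])]
ringlow expected px [321.3348 227.4437]
```

View pics/w5.png

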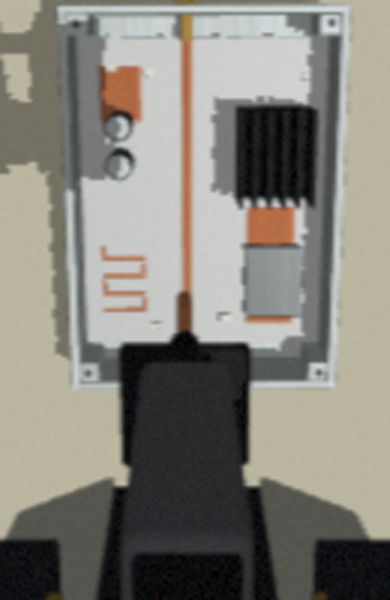

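step_arm([
  [0.004, 0.001, 0.04, 0],
  [0.004, 0.001, 0.08, 0],
  [0, 0, 0.08, 0],
  [0, 0, 0.08, 0],
  [0, 0, 0.06, 0],
  [0, 0, 0.027, 0],
  [0, 0, 0, 0],
  [0, 0, 0, 0],
  [0, 0, 0, 0],
])

```text
clock: 12.8
ee_pos: [0.5333, 0.1981, 0.1775]
tcp_rot: [0.734, 0.679, 0.001, 0.0]
force: [-0.2, -0.7, -1.3]
gripper_width: 0.214
gripper_force: 30.0
```

Run:
```python
from plant import state,camera
from h import *
import cv2
np.set_printoptions(precision=4,suppress=True)
E=[];Q=[]
for i in range(4):
    s=state();c=camera('wrist');E.append(s['ee_pos']);Q.append(s['tcp_rot'])
s=state();s['ee_pos']=np.mean(E,0);s['tcp_rot']=np.mean(Q,0);p,Rm=wpose(s,c)
T=R.from_quat(s['tcp_rot']).as_matrix();print(s['clock'],s['ee_pos'],'yaw',np.degrees(np.arctan2(T[1,1],T[0,1])),'tilt',T[:2,2])
d=np.array([.532,.1966])-s['ee_pos'][:2];print('shift tool units',(T.T@[*d,.148-s['ee_pos'][2]])/.5)
print('ringlow px',proj(c,s['ee_pos']+T@[0,0,.1301],p,Rm),'ring +y edge',proj(c,s['ee_pos']+T@[.0125,0,.1176],p,Rm),'mid px',proj(c,(.532,.1966,.0119),p,Rm))
h=cv2.cvtColor(c['color'],cv2.COLOR_RGB2HSV)
m=(h[...,0]<18)&(h[...,1]>90)&(h[...,2]>30)
for r in range(40,240,12):
    u=np.nonzero(m[r,295:350])[0]+295;print(r,len(u),u.mean() if len(u) else '',end=' | ')
cv2.imwrite('pics/w6.png',cv2.resize(c['color'][20:260,200:440,::-1],None,fx=2.4,fy=2.4,interpolation=cv2.INTER_CUBIC))
```

```text
13.0 [0.533  0.1983 0.1772] yaw -4.412170256875474 tilt [0.0022 0.0013]
shift tool units [-0.0036 -0.0018  0.0585]
ringlow px [321.3337 227.4447] ring +y edge [321.323 217.171] mid px [320.1504 219.9822]
40 0  | 52 0  | 64 0  | 76 0  | 88 0  | 100 0  | 112 0  | 124 0  | 136 0  | 148 4 319.5 | 160 5 314.6 | 172 6 311.5 | 184 4 319.5 | 196 4 319.5 | 208 4 319.5 | 220 5 320.0 | 232 0  |
```

View pics/w6.png

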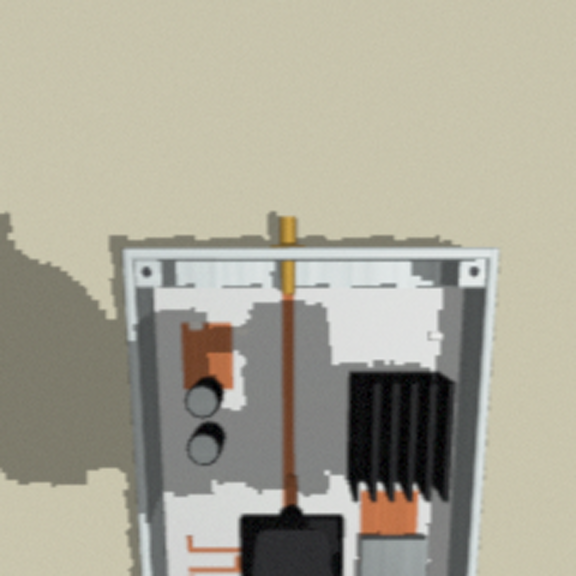

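step_arm([
  [-0.002, -0.0009, 0, 0],
  [-0.002, -0.0009, 0.01, 0],
  [0, 0, 0.018, 0],
  [0, 0, 0.018, 0],
  [0, 0, 0.0085, 0],
  [0, 0, 0.004, 0],
  [0, 0, 0, 0],
  [0, 0, 0, 0],
  [0, 0, 0, 0],
  [0, 0, 0, 0],
])

```text
clock: 14.0
ee_pos: [0.5311, 0.1962, 0.1467]
tcp_rot: [0.734, 0.679, 0.0, 0.0]
force: [0.3, -0.3, -0.8]
gripper_width: 0.214
gripper_force: 30.0
```

Run:
```python
from plant import state,camera
from h import *
import cv2
np.set_printoptions(precision=4,suppress=True)
E=[];Q=[]
for i in range(6):
    s=state();c=camera('wrist');E.append(s['ee_pos']);Q.append(s['tcp_rot'])
E=np.array(E);s['ee_pos']=E.mean(0);s['tcp_rot']=np.mean(Q,0);p,Rm=wpose(s,c)
T=R.from_quat(s['tcp_rot']).as_matrix();print(s['clock'],s['ee_pos'],E.std(0),np.degrees(np.arctan2(T[1,1],T[0,1])),s['force'],s['gripper_force'],abs(s['qd']).max())
d=np.array([.532,.1963])-s['ee_pos'][:2];print('shift tool units',(T.T@[*d,.148-s['ee_pos'][2]])/.5)
h=cv2.cvtColor(c['color'],cv2.COLOR_RGB2HSV)
m=(h[...,0]<18)&(h[...,1]>90)&(h[...,2]>20)
for r in list(range(180,236,4)):
    u=np.nonzero(m[r,305:335])[0]+305;print(r,u,h[r,u,2])
```

```text
14.25 [0.5311 0.1962 0.1467] [0.0001 0.     0.0001] -4.404204789024375 [ 0.3994 -0.77   -0.4552] 29.96695876121521 0.0009732581249522678
shift tool units [ 0.0003  0.0019 -0.0027]
180 [320 321 322 323] [112 108 111 107]
184 [320 321 322 323] [110 109 110 110]
188 [320 321 322 323] [111 106 109 110]
192 [320 321 322 323] [112 109 108 109]
196 [320 321 322 323] [112 109 109 112]
200 [320 321 322 323 324] [112 111 111 111 117]
204 [320 321 322 323] [111 109 111 112]
208 [320 321 322 323] [114 109 109 113]
212 [320 321 322 323] [112 111 109 113]
216 [320 321 322 323] [113 109 110 113]
220 [319 320 321 322 323] [103  97 101  99 100]
224 [319 320 321 322 323] [107 104 109 107 101]
228 [319 320 321 322 323] [106 105 109 106 104]
232 [] []
```

step_arm([
  [0, 0.0008, -0.0027, 0],
  [0, 0, 0, 0],
  [0, 0, 0, 0],
  [0, 0, 0, 0],
  [0, 0, 0, 0],
  [0, 0, 0, 0],
  [0, 0, 0, 0],
  [0, 0, 0, 0],
])

```text
clock: 15.1
ee_pos: [0.5314, 0.1961, 0.1478]
tcp_rot: [0.734, 0.679, 0.0, -0.0]
force: [-0.3, 0.1, -0.6]
gripper_width: 0.212
gripper_force: 30.0
```

Run:
```python
from plant import state,close_job
s=state();print(s['clock'],s['ee_pos'],s['tcp_rot'],s['force'],abs(s['qd']).max())
if abs(s['ee_pos'][2]-.148)<.0008: print(close_job())
```

```text
15.1 [0.5313623  0.19613544 0.14782898] [ 7.33767122e-01  6.79401067e-01  3.90254569e-06 -1.13103251e-05] [-0.34094038  0.10913533 -0.63817644] 0.0020138404768406857
the job is handed in; nothing more can be done
None
```

The job is handed in at 15.1 s: the arm holds the large-ring probe upright and still over the middle of the copper line, ring in line with the copper and its lowest point about 6 mm above it by my measurements; I saw no sign of contact, and no verdict came back.

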